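Send a tub through the spring flap of the return station

TASK

Send the yellow-lidded tub through the orange spring flap of the return station: with one finger push the flap open and keep it open, while the other finger pushes the tub along its lane, past the flap and over the edge into the drop well behind. Only push the tub, never lift it, and do not use the tub to shove the flap open. At the end the flap has swung shut again, and the jars, bottle, bowl, mug and spoon stand where they stood.

Things in the scene. Friction and masses are not known exactly. Their poses are not given: they have to be found in the camera images.
- station: fixed steel return station. Origin: at table height under the shut flap's plane, mid-width. Its x axis runs along the lane from the robot's side through the flap to the well, y left, z up. Flat deck 85 mm high, x -195 to +8 mm, y -140 to +140 mm. In the plane x = 0 the flap fills y -61 to +60 mm, open above; steel fences (66 mm above the deck) stand beyond both its ends
- lane_end (a point): where the tub's lane meets the flap: on the deck's top, station x = 0, y = -34 mm. The lane runs along station x between two white rails, 54 mm apart inside, each 22 mm high and 6 mm wide, from station x = -175 to -10 mm. The deck ends, with a drop, at x = +8 mm
- well (a point): centre of the drop well's floor (station x = 80, y = 0, z = 6 mm). Open grey well behind the deck: inside x 8 to 152 mm, y -134 to +134 mm, walls 70 mm above the table. An older green-lidded tub already stands in its left part; bumping that one does not matter
- flap (a joint): angle of the orange flap about its upright hinge at its left end: 0 shut, grows as it swings away from the robot over the well, to at most 1.45 rad. A spring shuts it: 0.2 N m at 0, 0.35 N m at 1 rad (5 to 7 N for a finger some 40 mm from the hinge). It reaches 121 mm from the hinge, is 5 mm thick, its lower edge 15 mm and upper edge 65 mm above the deck
- flap_hinge (a point): point on the flap's upright hinge axis, half-way up the flap (station x = 0, y = +60 mm, 40 mm above the deck); the steel hinge post beside it reaches 75 mm above the deck
- flap_tip (a point): free (right) end of the flap, half-way up; moves with the flap
- tub: white square tub with a yellow lid, to be sent through: 46 x 46 mm (lid 48), 50 mm tall, about 120 g, standing in the lane on the deck in front of the flap; origin: centre of its underside. The rails keep it in the lane; push squarely on its flat back face (pushed sideways it jams on a rail, pushed near its top it may tip). Pushed with its centre past the deck's edge it tips and falls into the well
- spice_jar: label jar with a red cap, 38 mm across, 50 mm tall, standing on the station's deck left of the lane (about 112 mm left of the deck's centre line); origin: centre of its underside
- salt_jar: small glass jar with a steel cap, 36 mm across, 50 mm tall, standing on the station's deck right of the lane (about 113 mm right of the centre line); origin: centre of its underside
- sauce: amber sauce bottle with a red cap, 60 mm across, 170 mm tall, on the table; origin: centre of its underside
- bowl: steel bowl, 140 mm across, 60 mm tall, on the table; origin: centre of its underside
- mug: white mug, 72 mm across, 85 mm tall, on the table; origin: centre of its underside
- spoon: steel spoon, 200 mm long, lying on the table along its x axis; origin near its middle
Mind the look-alikes: they are no part of the job. Leave any black look-alike of the tub alone.

How it is judged:
By the outcome, as a careful person would: the job done as asked, in the order asked, and still so for the second after the job is handed in, with the robot touching nothing.
It also fails if it takes over 35 s, if anything falls off the work surface, if the arm or the gripper's body presses on something with over 40 N, if the wrist force passes 120 N, or if a joint passes its speed limit or range.

ROBOT

A 6-joint arm with a two-finger parallel gripper is mounted at the origin on the work surface. World frame = base frame: x ahead of the robot, y to its left, z up, the work surface at z = 0. Lengths are in m, angles in rad, forces in N, time in s.
With the tool pointing down it reaches from about 0.375 to 0.925 m from the base axis. Payload 5.7 kg.
Tool frame: the origin (TCP) lies midway between the tips of the shut fingers; the grasp point (between the pads) lies 19 mm behind it; z points along the fingers, x is the direction in which the jaws open and shut, and the axes are right-handed (so a half turn about z gives the same grasp; the last joint's range is limited). The gripper opens to 88 mm and grips with 3 to 60 N. Pads are 20 mm wide; open, the fingers measure 115 mm over their backs; the gripper's body (75 mm by 178 mm) begins 61 mm behind the grasp point.
Start: joints at [-1.297, 0.359, 1.51, -0, 1.272, -0.115], TCP at [0.227, -0.555, 0.223] pointing down, gripper open.
Joint ranges: [-2.97, 2.97], [-1.01, 2.36], [0.21, 2.38], [-0.96, 4.11], [0.2, 2.71], [-2.98, 2.98]. Speed limits (rad/s): [2.39, 2.39, 3.14, 3.14, 3.14, 3.14].

INTERFACE

Orientations are given as a unit quaternion [x, y, z, w].
In Python, from bench import move_ptp, servo_line, goto_joints, move_gripper, sleep, inverse_kinematics, capture, PlanningError, close_job, spot_in, silhouettes, current_clock, current_joint_pos, current_qvel, current_joint_torque, current_position, current_orientation, current_force, current_torque, current_finger_gap gives the robot as it stands. Calls block until the motion is done:
- move_ptp(position, orientation): joint-space move of the TCP to a pose.
- servo_line(position, orientation=None, rate=0.15, contact_N=None): straight line of the TCP; orientation=None keeps the orientation; rate is the mean speed in m/s. With contact_N (N) it stops when the force on the tool has changed by that much, and returns True; else False.
- goto_joints(angles): joint-space move.
- move_gripper(opening): finger opening in m; the grip force is fixed at half the most; returns when the fingers have stopped.
- sleep(seconds).
- inverse_kinematics(position, orientation): joint angles nearest the present ones, or None.
- capture(name): name is "scene" or "top"; returns a dict with "image" (420x560x3 uint8, blue, green, red), "range_z" (420x560 float32, m along the optical axis (not along the pixel's ray), 0 where there is no reading), "intrinsics" (3x3 intrinsics, pixels), "k1" (the pictures are not rectified: a ray, as slopes to the right and down, at radius r is drawn at 1 + k1 r^2 times it, then the intrinsics apply), "R" (3x3) and "t" (3): a world point X has camera coordinates R X + t. Camera axes: x right, y down, z forward; pixel columns grow to the right and rows downward; lengths in m; the calibration is good to about 2 mm. A picture is of the moment at which its call begins.
A pose or a line that the arm cannot do raises PlanningError and nothing moves.
- close_job(): hands the job in, once; it reports no verdict.
Trained networks look in the newest picture that a camera, given by its name, has taken for a name from the list of things; names that differ only in an ending like _2 or _b are one class to them, and where a whole thing is asked for, a point or a joint stands for the part that bears it (a point fixed in the world has none). Each returns a list of dicts, best first, with "conf" (0 to 1); they miss things now and then, are a little off and sometimes report something else, mostly with a low value. They report only what shows in the picture. A call takes as long as a camera call. They do not tell look-alikes from the thing itself.
- spot_in(camera, query): "xy" ([column, row] in pixels, amid what is visible of it).
- silhouettes(camera, query): "region" (420x560 bool, what is visible of it) and "xy" ([column, row] in pixels, amid what is visible of it).
Readings, each from a call of its own:
- current_clock(): time.
- current_joint_pos(): joint angles.
- current_qvel(): joint speeds.
- current_joint_torque(): joint torques, N m.
- current_position(): TCP position.
- current_orientation(): TCP orientation.
- current_force(): force on the tool from outside, world axes, zero at the start.
- current_torque(): the same for the moment, N m.
- current_finger_gap(): finger opening in m.
Only numpy, scipy, OpenCV 4.12 (cv2) and the standard library are available. Lean on these libraries where they do the work, as an engineer would, in place of code of your own. Each camera call takes 0.05 s, during which the arm holds its last target.

## Working session

There is one attempt and no reset: what is moved stays moved. The work goes in short steps, each a Python script; the robot and the scene stay as the last script left them, time stands still between calls to the robot, and variables do not carry over. Pictures are saved under pics/ and viewed, and the job is handed in when it is done.

```bash
ls; mkdir -p pics
python3 - <<'E'
from bench import *
import cv2,numpy as np
for n in("scene","top"):
    c=capture(n); cv2.imwrite(f"pics/{n}0.png",c["image"]); np.savez(f"{n}0.npz",**c)
    print(n,c["intrinsics"].tolist(),c["k1"],c["R"].round(3).tolist(),c["t"].round(3).tolist())
    for q in("tub","flap","station","spice_jar","salt_jar","sauce","bowl","mug","spoon"):
        print(q,[(round(d["conf"],2),np.round(d["xy"]).tolist()) for d in spot_in(n,q)])
print(current_clock(),current_finger_gap(),current_orientation(),current_position())
E
```

```text
pics
scene [[384.5588659884596, 0.0, 277.6440828347456], [0.0, 384.5588659884596, 212.04928388961125], [0.0, 0.0, 1.0]] -0.01323148876417398 [[-0.612, 0.791, 0.006], [0.483, 0.381, -0.788], [-0.626, -0.479, -0.615]] [0.316, -0.177, 1.33]
tub [(0.92, [223.0, 229.0]), (0.87, [310.0, 214.0]), (0.7, [255.0, 199.0])]
flap [(0.79, [301.0, 232.0])]
station [(0.75, [296.0, 263.0]), (0.39, [202.0, 143.0])]
spice_jar [(0.55, [360.0, 241.0])]
salt_jar [(0.74, [303.0, 233.0]), (0.73, [293.0, 196.0])]
sauce [(0.84, [202.0, 143.0]), (0.72, [167.0, 187.0])]
bowl [(0.68, [442.0, 308.0]), (0.35, [172.0, 183.0])]
mug [(0.91, [128.0, 200.0])]
spoon [(0.87, [173.0, 180.0])]
top [[380.0447033988999, 0.0, 275.3475325227107], [0.0, 380.0447033988999, 202.10483077758497], [0.0, 0.0, 1.0]] -0.01619847319071788 [[-0.014, -1.0, 0.015], [-0.992, 0.012, -0.125], [0.125, -0.016, -0.992]] [-0.019, 0.517, 1.04]
tub [(0.8, [194.0, 289.0]), (0.73, [236.0, 212.0]), (0.63, [309.0, 174.0]), (0.57, [306.0, 222.0])]
flap [(0.62, [268.0, 219.0]), (0.58, [226.0, 174.0])]
station [(0.74, [231.0, 191.0])]
spice_jar [(0.77, [180.0, 208.0]), (0.67, [237.0, 212.0])]
salt_jar [(0.64, [268.0, 220.0])]
sauce [(0.87, [428.0, 261.0])]
bowl [(0.77, [111.0, 203.0]), (0.47, [409.0, 144.0])]
mug [(0.71, [408.0, 144.0]), (0.32, [112.0, 202.0])]
spoon [(0.79, [415.0, 204.0]), (0.7, [230.0, 188.0]), (0.19, [112.0, 200.0])]
1.0 0.08777782018323592 [ 8.30374850e-01 -5.57205173e-01 -4.74079097e-05 -4.71141740e-05] [ 0.22741234 -0.55518366  0.22262503]
```

Run:
```python
import cv2
for n,(x,y,w,h) in {"scene":(190,150,200,150),"top":(150,130,200,150)}.items():
    i=cv2.imread(f"pics/{n}0.png")[y:y+h,x:x+w]
    cv2.imwrite(f"pics/{n}0c.png",cv2.resize(i,None,fx=4,fy=4,interpolation=cv2.INTER_CUBIC))
```

```text
(no output)
```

View pics/scene0.png

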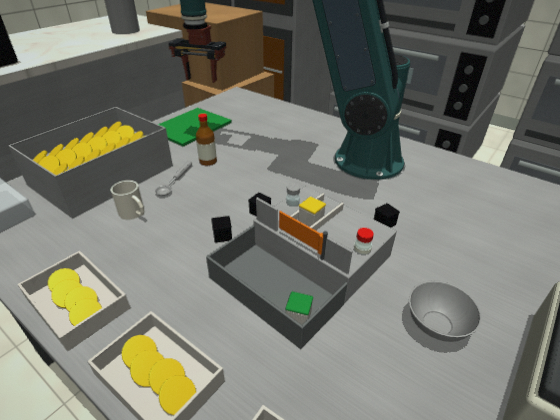

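View pics/top0.png

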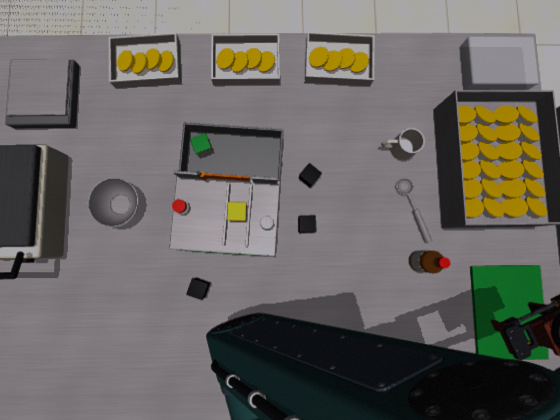

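```bash
true
```

```text
(no output)
```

View pics/scene0c.png

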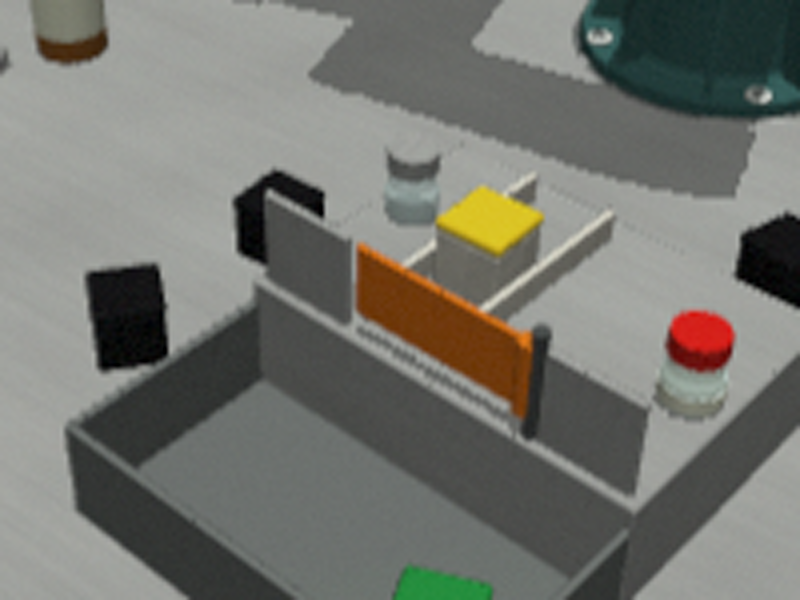

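View pics/top0c.png

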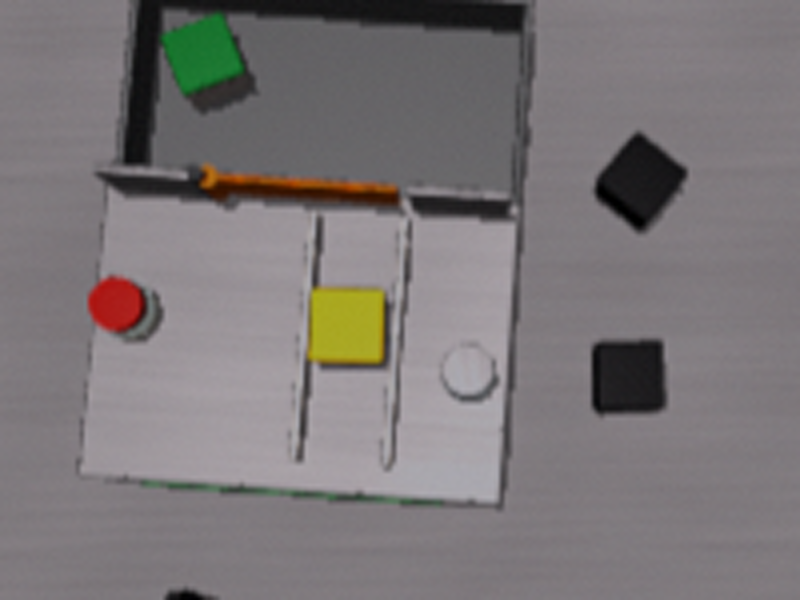

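The yellow-lidded tub is at top (236,212) and scene (313,206), standing between the white rails. The look-alikes are three black ones on the table, at top (310,175), (307,224) and (199,288), plus the green-lidded one in the well at (201,144). Only the yellow one fits the description, and the enlarged crops confirm it. Next I'll fit the station pose from both views.

```bash
cat > h.py <<'E'
import numpy as np,cv2
def proj(c,X):
    p=np.asarray(X)@c["R"].T+c["t"]; s=p[:,:2]/p[:,2:]; r2=(s**2).sum(1,keepdims=True)
    s=s*(1+c["k1"]*r2); K=c["intrinsics"]; return s*[K[0,0],K[1,1]]+[K[0,2],K[1,2]]
def cloud(c):
    K=c["intrinsics"];v,u=np.mgrid[:420,:560]
    d=np.dstack([(u-K[0,2])/K[0,0],(v-K[1,2])/K[1,1]]);s=d.copy()
    for _ in range(5): s=d/(1+c["k1"]*(s**2).sum(2,keepdims=True))
    z=c["range_z"]; P=np.dstack([s*z[...,None],z])
    P=(P-c["t"])@c["R"]; P[z==0]=np.nan; return P
def st(p,q):  # p=(x,y,z,yaw) station->world
    q=np.asarray(q,float);c,s=np.cos(p[3]),np.sin(p[3])
    return q@np.array([[c,s,0],[-s,c,0],[0,0,1]])+np.array(p[:3])
def load(n): return dict(np.load(n))
E
cat > fit.py <<'E'
from h import *
from scipy.optimize import least_squares
T=load("top0.npz");S=load("scene0.npz")
P=cloud(T)
print("deck z", np.nanmedian(P[235:250,180:215,2]), "tub lid",np.nanmedian(P[208:216,232:240],axis=(0,1)))
P2=cloud(S); print("scene lid",np.nanmedian(P2[203:208,309:317],axis=(0,1)))
m=lambda a,o:(np.array(a)+.5)/4-.5+np.array(o)
top=[((-195,140,85),(80,473)),((-195,-140,85),(500,506)),((-175,-4,107),(297,458)),((-175,-64,107),(387,466)),((-10,-4,107),(318,213)),((-10,-64,107),(404,222)),((0,140,151),(97,172)),((0,-61,151),(404,190))]
sc=[((-175,-64,107),(535,177)),((-175,-4,107),(611,214)),((0,-140,151),(268,192)),((0,-61,151),(352,238)),((0,140,151),(648,408)),((0,58,150),(530,336)),((0,-61,150),(360,246))]
def f(p):
    a=(proj(T,st(p,np.array([x[0] for x in top])/1e3))-m([x[1] for x in top],(150,130)))
    b=(proj(S,st(p,np.array([x[0] for x in sc])/1e3))-m([x[1] for x in sc],(190,150)))
    return np.r_[a,b]
r=least_squares(lambda p:f(p).ravel(),[.6,0.1,0,0],loss="soft_l1")
print(r.x.round(4)); print(f(r.x).round(2)); np.save("st.npy",r.x)
for n,c,o in(("top",T,(150,130)),("scene",S,(190,150))):
    i=cv2.resize(c["image"][o[1]:o[1]+150,o[0]:o[0]+200],None,fx=4,fy=4,interpolation=cv2.INTER_CUBIC)
    d=lambda L,col:cv2.polylines(i,[np.int32(((proj(c,st(r.x,np.array(L)/1e3))-o)+.5)*4-.5).reshape(-1,1,2)],False,col,1)
    d([(-195,140,85),(-195,-140,85),(8,-140,85),(8,140,85),(-195,140,85)],(255,0,0))
    for y in(-7,-61): d([(-175,y,107),(-10,y,107)],(0,0,255))
    d([(0,60,100),(0,60,150),(0,-61,150),(0,-61,100),(0,60,100)],(0,255,0))
    cv2.imwrite(f"pics/{n}fit.png",i)
E
python3 fit.py
```

```text
deck z 0.08372424082517751 tub lid [0.4816638  0.07715776 0.13409566]
scene lid [0.48777573 0.08065213 0.1349475 ]
[ 0.5716  0.0999 -0.0043 -0.09  ]
[[-0.25  0.93]
 [ 0.22  0.8 ]
 [-0.58  1.19]
 [-0.02  0.97]
 [-0.06 -0.04]
 [ 1.03 -0.55]
 [-2.83 -1.06]
 [-0.64  0.53]
 [-0.36 -0.55]
 [-0.36 -0.32]
 [-3.01 -1.27]
 [ 0.48  1.28]
 [ 1.03  1.5 ]
 [-2.31  1.06]
 [-1.52 -0.37]]
```

View pics/topfit.png

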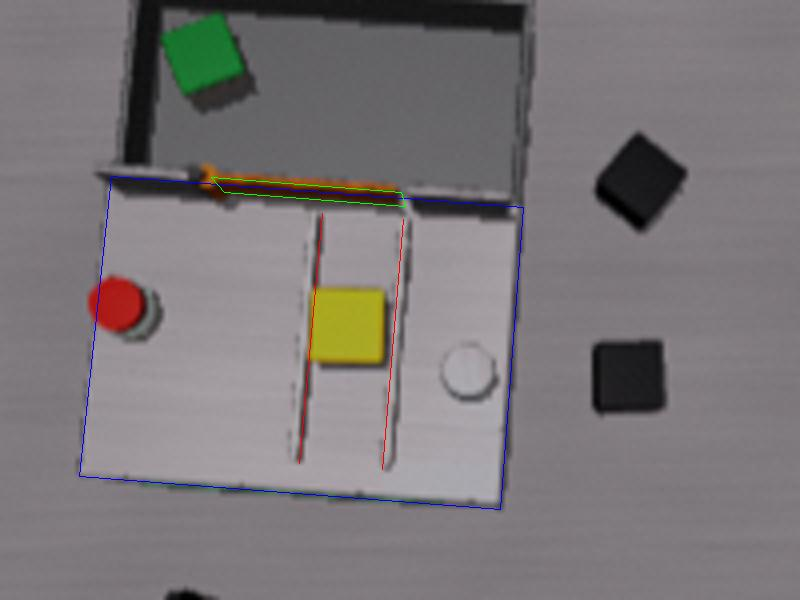

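View pics/scenefit.png

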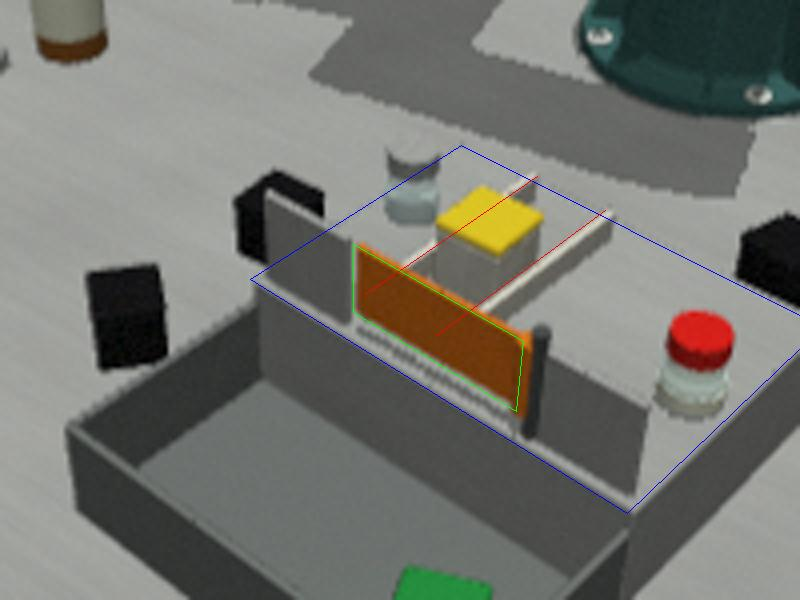

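```bash
sed -i 's/((0,140,151),(97,172)),//; s/((0,-140,151),(268,192)),//; s/((0,140,151),(648,408)),((0,58,150),(530,336)),/((8,140,85),(632,512)),((8,-140,85),(256,283)),/' fit.py; python3 fit.py
python3 - <<'E'
from h import *
# separate fits: depth lidar cross-checks
p=np.load("st.npy")
for n in("top0.npz","scene0.npz"):
    c=load(n);P=cloud(c);hsv=cv2.cvtColor(c["image"],cv2.COLOR_BGR2HSV)
    R=np.array(p);cs,s=np.cos(R[3]),np.sin(R[3]);Q=(P-R[:3])@np.array([[cs,-s,0],[s,cs,0],[0,0,1]])
    near=(abs(Q[...,1])<.16)&(Q[...,0]>-.22)&(Q[...,0]<.17)
    for nm,lo,hi in(("yellow",(22,120,80),(35,255,255)),("orange",(5,150,60),(18,255,255)),("red",(0,180,80),(4,255,255)),("green",(50,120,60),(75,255,255))):
        m=(cv2.inRange(hsv,lo,hi)>0)&near
        q=Q[m]; print(n,nm,m.sum(),(np.nanpercentile(q,[2,50,98],axis=0)*1e3).round(0).tolist())
        if nm=="orange": 
            m2=q[:,2]>0; print(" orange slope", np.polyfit(q[:,1],q[:,0],1).round(4))
        if nm=="yellow":
            (cc,sz,a)=cv2.minAreaRect((q[:,:2]*1e3).astype(np.float32)); print(cc,sz,a)
E
```

```text
deck z 0.08372424082517751 tub lid [0.4816638  0.07715776 0.13409566]
scene lid [0.48777573 0.08065213 0.1349475 ]
[ 0.5721  0.1011 -0.004  -0.0856]
[[-0.43  1.  ]
 [ 0.11  0.4 ]
 [-0.75  1.01]
 [-0.19  0.68]
 [-0.5  -0.26]
 [ 0.59 -0.86]
 [-1.11  0.21]
 [-0.38 -0.46]
 [-0.3  -0.26]
 [ 0.68  1.54]
 [-0.63  0.66]
 [-1.43 -0.47]
 [-1.32 -0.11]]
top0.npz yellow 352 [[-110.0, -56.0, 134.0], [-87.0, -33.0, 138.0], [-63.0, -10.0, 141.0]]
(-86.6554183959961, -31.154773712158203) (46.90521240234375, 49.2446174621582) 4.578397750854492
top0.npz orange 158 [[-6.0, -54.0, 11.0], [-2.0, 6.0, 152.0], [29.0, 63.0, 156.0]]
 orange slope [-0.0012 -0.    ]
top0.npz red 132 [[-98.0, 99.0, 134.0], [-84.0, 114.0, 138.0], [-69.0, 130.0, 141.0]]
top0.npz green 278 [[79.0, 66.0, 35.0], [105.0, 92.0, 59.0], [132.0, 118.0, 63.0]]
scene0.npz yellow 274 [[-154.0, -73.0, 90.0], [-83.0, -30.0, 139.0], [-61.0, -7.0, 141.0]]
(-110.24951934814453, -51.079627990722656) (129.12637329101562, 65.82102966308594) 33.848323822021484
scene0.npz orange 778 [[-1.0, -51.0, 108.0], [4.0, 10.0, 133.0], [8.0, 67.0, 155.0]]
 orange slope [0.0446 0.0026]
scene0.npz red 180 [[-96.0, 103.0, 129.0], [-77.0, 119.0, 138.0], [-65.0, 133.0, 140.0]]
scene0.npz green 453 [[81.0, 69.0, 57.0], [109.0, 96.0, 61.0], [133.0, 121.0, 63.0]]
```

```bash
cat >> fit.py <<'E'
r=least_squares(lambda p:f([p[0],p[1],0,p[2]]).ravel(),[.6,0.1,0],loss="soft_l1")
print("z=0:",r.x.round(4),r.cost); np.save("st.npy",[r.x[0],r.x[1],0,r.x[2]])
for k in ((0,1),(1,0)):
    w=np.r_[[k[0]]*len(top),[k[1]]*len(sc)][:,None]
    q=least_squares(lambda p:(w*f([p[0],p[1],0,p[2]])).ravel(),[.57,0.1,-.09],loss="soft_l1");print(k,q.x.round(4))
E
python3 fit.py | tail -3
cat > plan.py <<'E'
from h import *
from scipy.spatial.transform import Rotation as Ro
p=np.load("st.npy"); PH=np.radians(36); TL=np.radians(6); D=0.1014
Rs=Ro.from_euler("z",p[3])
z=np.array([0,0,-1.]);x=np.array([np.cos(PH),np.sin(PH),0])
M=np.column_stack([x,np.cross(z,x),z])
ROT=Rs*Ro.from_euler("y",-TL)*Ro.from_matrix(M)   # tips lean to +x
def quat(flip): 
    r=ROT*Ro.from_euler("z",np.pi) if flip else ROT
    return r.as_quat()
def tcp(xT,zT=0.103,yT=-0.0295):
    # xT,yT: station centre of the tub finger's tip
    j=(Rs.inv()*ROT).as_matrix()[:,0]
    return st(p,[np.array([xT,yT,zT])+D/2*j])[0]
E
python3 - <<'E'
from plan import *
from bench import *
print("tool z in station",(Rs.inv()*ROT).as_matrix()[:,2],"jaw",(Rs.inv()*ROT).as_matrix()[:,0])
for fl in(0,1):
    for a in((-.131,.25),(-.131,.103),(-.06,.103),(.0,.103)):
        t=tcp(*a);q=inverse_kinematics(t,quat(fl));print(fl,a,t.round(3),None if q is None else np.round(q,2))
E
```

```text
z=0: [ 0.573   0.1016 -0.0849] 8.540052257972766
(0, 1) [ 0.5749  0.1042 -0.0854]
(1, 0) [ 0.573   0.0991 -0.0914]
tool z in station [ 1.04528463e-01  1.38777878e-17 -9.94521895e-01] jaw [0.80458511 0.58778525 0.0845653 ]
0 (-0.131, 0.25) [0.483 0.11  0.254] [ 0.1   0.12  1.76 -0.02  1.16 -0.44]
0 (-0.131, 0.103) [0.483 0.11  0.107] [ 0.1   0.31  1.94 -0.03  0.78 -0.43]
0 (-0.06, 0.103) [0.554 0.104 0.107] [ 0.07  0.39  1.8  -0.02  0.84 -0.46]
0 (0.0, 0.103) [0.614 0.098 0.107] [ 0.06  0.46  1.67 -0.02  0.9  -0.48]
1 (-0.131, 0.25) [0.483 0.11  0.254] [ 0.1   0.12  1.76 -0.02  1.16  2.7 ]
1 (-0.131, 0.103) [0.483 0.11  0.107] [ 0.1   0.31  1.94 -0.03  0.78  2.71]
1 (-0.06, 0.103) [0.554 0.104 0.107] [ 0.07  0.39  1.8  -0.02  0.84  2.69]
1 (0.0, 0.103) [0.614 0.098 0.107] [ 0.06  0.46  1.67 -0.02  0.9   2.67]
```

Run:
```python
from plan import *
from bench import *
P=current_position(); servo_line([P[0],P[1],.29],rate=.25)
move_ptp(tcp(-.136,.24),quat(0))
print(current_clock(),current_position(),tcp(-.136,.24))
print(servo_line(tcp(-.136,.150),rate=.15), current_clock(), current_force())
for n in("scene","top"):
    c=capture(n); cv2.imwrite(f"pics/{n}1.png",c["image"]); np.savez(f"{n}1.npz",**c)
for n,(x,y,w,h) in {"scene":(190,100,200,150),"top":(150,130,200,150)}.items():
    i=cv2.imread(f"pics/{n}1.png")[y:y+h,x:x+w]
    cv2.imwrite(f"pics/{n}1c.png",cv2.resize(i,None,fx=4,fy=4,interpolation=cv2.INTER_CUBIC))
```

```text
3.9417 [0.47862949 0.10939066 0.2443568 ] [0.47820511 0.10999815 0.24428746]
False 4.6917 [ 0.37125667 -0.39372344  0.2466354 ]
```

View pics/scene1c.png

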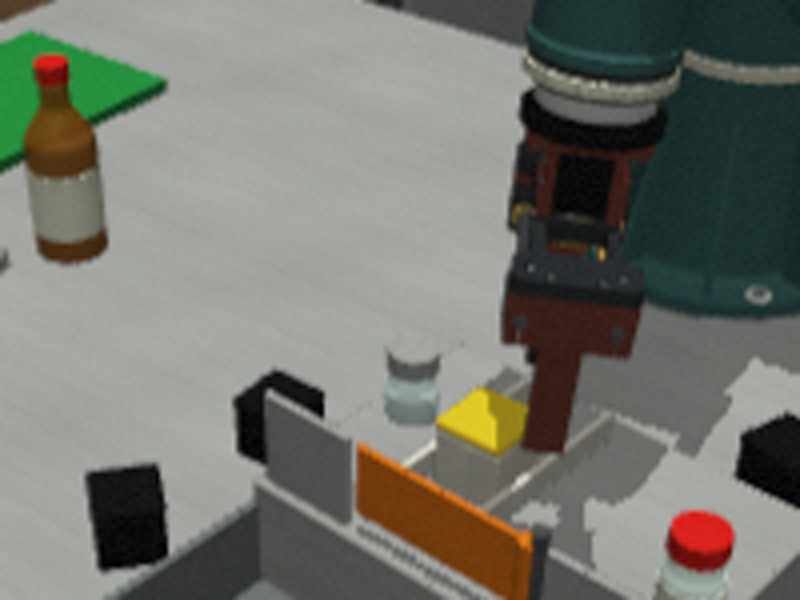

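View pics/top1c.png

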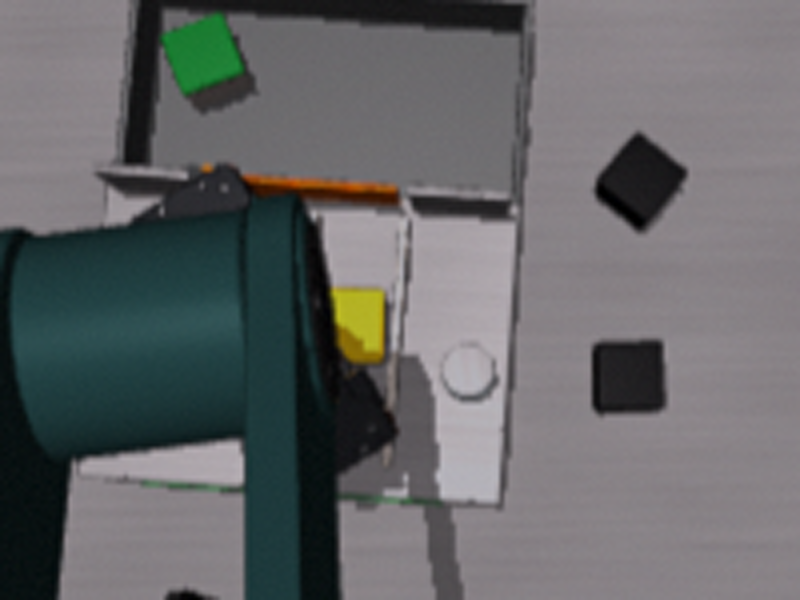

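Run:
```python
from plan import *
c=load("scene1.npz"); j=ROT.as_matrix()[:,0]; t=tcp(-.136,.150)
for s in(1,-1):
    F=t+s*D/2*j; print((proj(c,[F])-[190,100]+.5)*4)
M=ROT.as_matrix();F=t+D/2*j
print((proj(c,[F+a*.00675*M[:,0]+b*.01*M[:,1] for a in(-1,1) for b in(-1,1)])-[190,100]+.5)*4)
```

```text
[[545.0452484  454.29594084]]
[[546.25876828 362.63148559]]
[[563.24455182 449.90882908]
 [527.04337659 445.34500864]
 [563.30910922 463.37756382]
 [526.62108153 458.73705599]]
```

The leading fingertip shows at scene crop (545,450), and the prediction was (545,454). It's left of the lane and in front of the flap. The other finger is behind the tub. I'll descend and push.

Run:
```python
from plan import *
from bench import *
q=quat(0)
print(servo_line(tcp(-.136,.103),q,rate=.1,contact_N=8), current_clock(), current_position(), tcp(-.136,.103))
f0=np.array(current_force())
def go(x):
    h=servo_line(tcp(x),q,rate=.06,contact_N=25)
    P=current_position(); print(x,h,round(current_clock(),2),"err",(P-tcp(x)).round(4),"dF",Rs.inv().apply(np.array(current_force())-f0).round(1),round(current_finger_gap(),4)); return h
for x in(-.115,-.095,-.08):
    if go(x): break
for n,(x,y,w,h) in {"scene":(190,120,200,150),"top":(150,130,200,150)}.items():
    i=capture(n)["image"][y:y+h,x:x+w]
    cv2.imwrite(f"pics/{n}2c.png",cv2.resize(i,None,fx=4,fy=4,interpolation=cv2.INTER_CUBIC))
```

```text
False 5.4083 [0.4785787  0.11004366 0.10765651] [0.47820511 0.10999815 0.10728746]
-0.115 False 5.91 err [ 0.0006 -0.0001  0.0001] dF [ 0.7 -0.4 -0.5] 0.0875
-0.095 False 6.39 err [ 0.0005 -0.0001 -0.    ] dF [-0.9  0.9 -0.8] 0.0875
-0.08 False 6.79 err [-0.0022  0.0002 -0.0007] dF [-5.6  1.   2.7] 0.0878
```

View pics/scene2c.png

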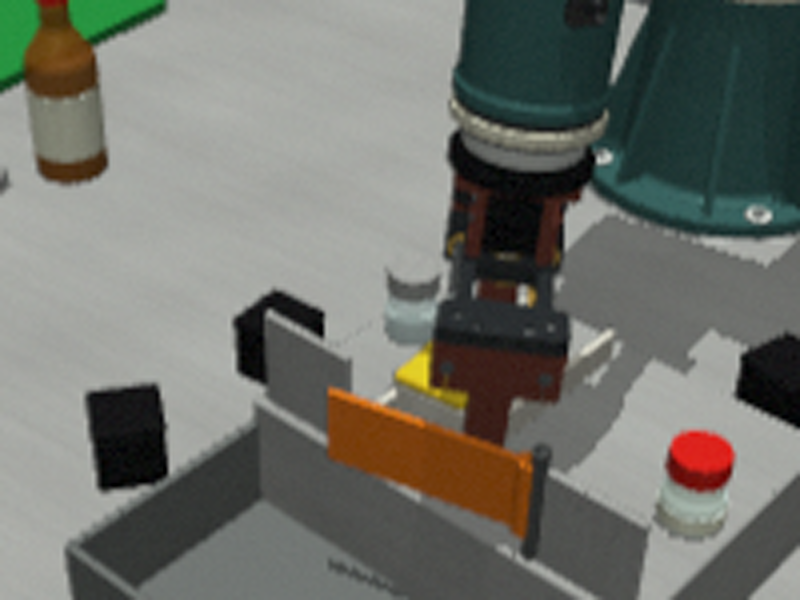

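View pics/top2c.png

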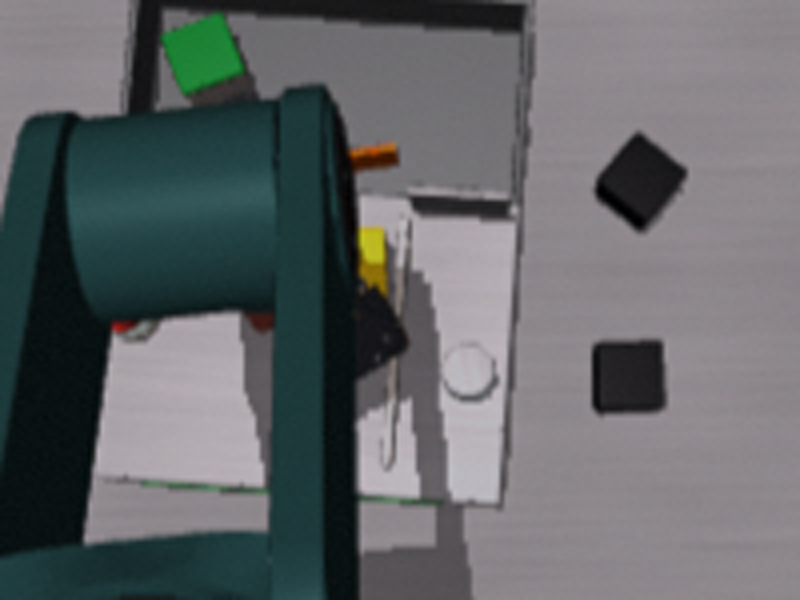

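The flap is opening ahead of the tub: its tip is at top crop (397,155) and the tub's front edge at (372,230). The tub is sliding straight and standing upright, so I'll keep pushing.

Run:
```python
from plan import *
from bench import *
q=quat(0); f0=np.array(current_force())
def go(x):
    h=servo_line(tcp(x),q,rate=.06,contact_N=25)
    P=current_position(); print(x,h,round(current_clock(),2),"err",(P-tcp(x)).round(4),"dF",Rs.inv().apply(np.array(current_force())-f0).round(1),round(current_finger_gap(),4)); return h
for x in(-.065,-.05,-.035):
    if go(x): break
for n,(x,y,w,h) in {"scene":(190,120,200,150),"top":(150,130,200,150)}.items():
    i=capture(n)["image"][y:y+h,x:x+w]
    cv2.imwrite(f"pics/{n}3c.png",cv2.resize(i,None,fx=4,fy=4,interpolation=cv2.INTER_CUBIC))
```

```text
-0.065 False 7.29 err [-0.0039  0.     -0.0014] dF [-2.1 -0.2 -1.2] 0.0879
-0.05 False 7.69 err [-0.0062 -0.0005 -0.0023] dF [-5.9 -3.3 -0.4] 0.0874
-0.035 False 8.09 err [-0.0052 -0.0011 -0.0023] dF [-2.8 -3.6 -3.7] 0.0877
```

View pics/scene3c.png

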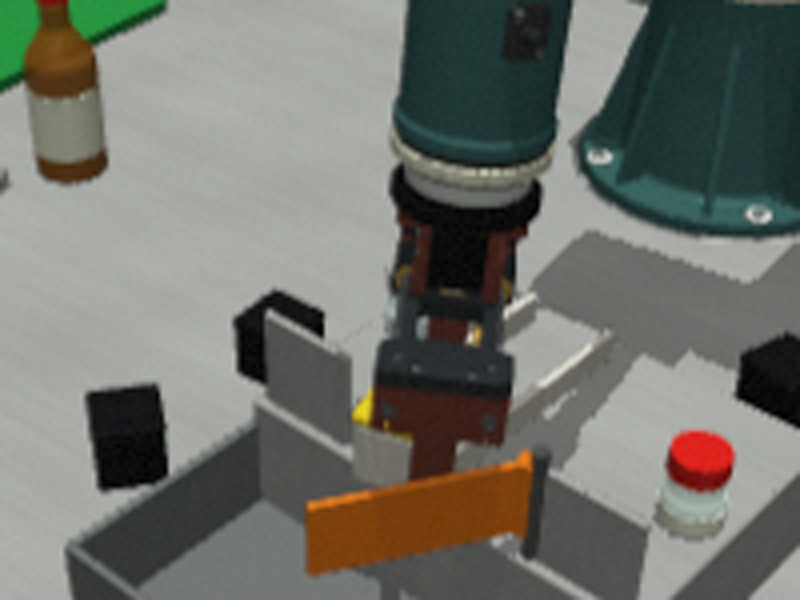

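View pics/top3c.png

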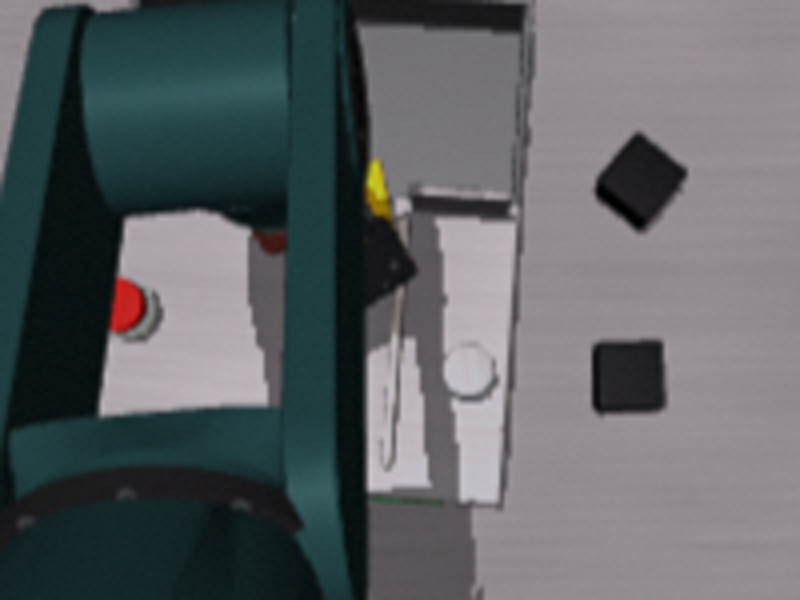

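Run:
```python
from plan import *
from bench import *
q=quat(0); f0=np.array(current_force())
def go(x):
    h=servo_line(tcp(x),q,rate=.06,contact_N=25)
    P=current_position(); print(x,h,round(current_clock(),2),"err",(P-tcp(x)).round(4),"dF",Rs.inv().apply(np.array(current_force())-f0).round(1),round(current_finger_gap(),4)); return h
for k,x in enumerate((-.022,-.010)):
    h=go(x)
    x,y,w,hh=(190,120,200,150)
    i=capture("scene")["image"][y:y+hh,x:x+w]
    cv2.imwrite(f"pics/scene4{k}.png",cv2.resize(i,None,fx=4,fy=4,interpolation=cv2.INTER_CUBIC))
    if h: break
```

```text
-0.022 False 8.56 err [-0.0037 -0.0013 -0.0018] dF [ 3.1  0.4 -0.2] 0.0879
-0.01 False 8.96 err [-0.0023 -0.0012 -0.0013] dF [ 5.1  1.2 -0.4] 0.0875
```

View pics/scene40.png

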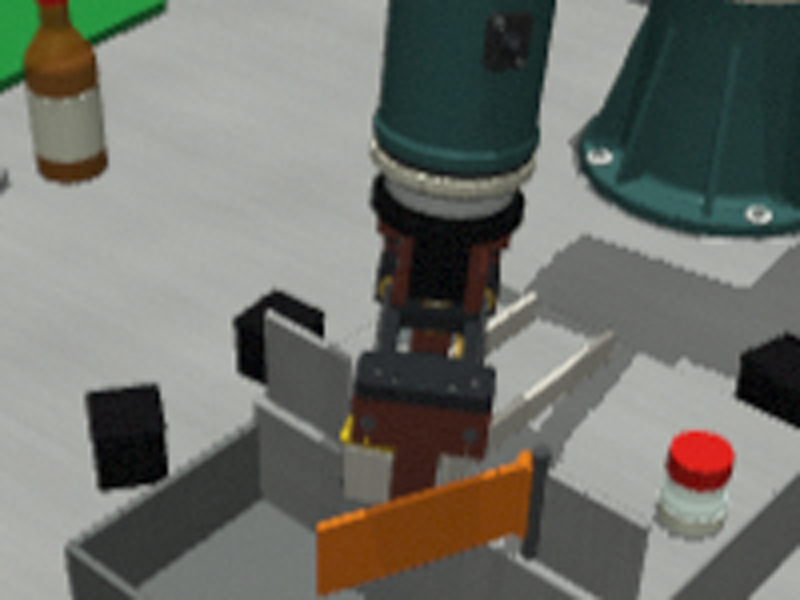

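View pics/scene41.png

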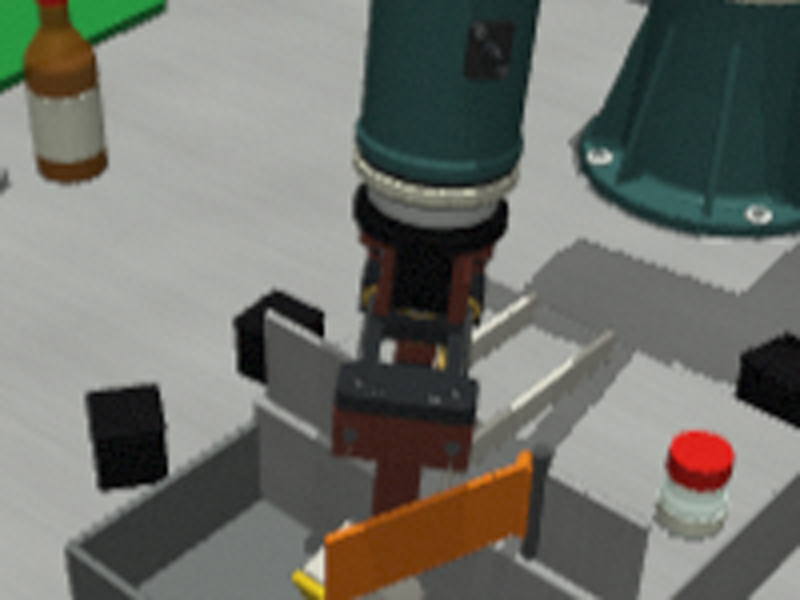

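Run:
```python
from plan import *
from bench import *
sleep(.4)
x,y,w,hh=(190,120,200,150)
i=capture("scene")["image"][y:y+hh,x:x+w]
cv2.imwrite(f"pics/scene5.png",cv2.resize(i,None,fx=4,fy=4,interpolation=cv2.INTER_CUBIC))
print(current_force(),current_clock())
```

```text
[-3.90830468 -4.38544615 -2.19506916] 9.4583
```

View pics/scene5.png

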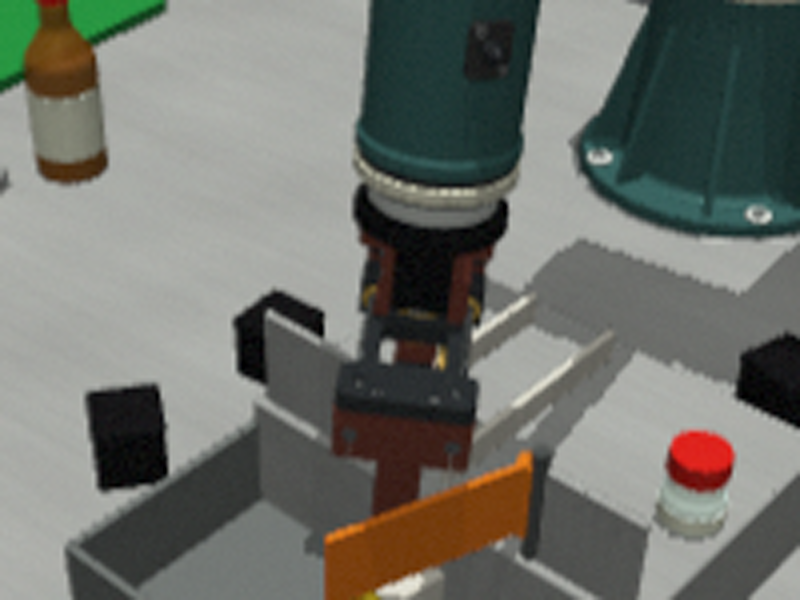

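The tub has dropped into the well; it shows below the flap at crop (400,585). I'll back out along the same line so the flap closes gently, then lift.

```bash
python3 - <<'E'
from plan import *
from bench import *
q=quat(0)
print(servo_line(tcp(-.135),q,rate=.08), current_clock())
servo_line(tcp(-.135,.26),q,rate=.15)
P=[.30,-.45,.3]
try: move_ptp(P,[8.30374850e-01,-5.57205173e-01,0,0])
except PlanningError as e: print(e)
sleep(.3)
for n in("scene","top"):
    c=capture(n); cv2.imwrite(f"pics/{n}6.png",c["image"]); np.savez(f"{n}6.npz",**c)
for n,(x,y,w,h) in {"scene":(190,150,200,150),"top":(150,110,200,150)}.items():
    i=cv2.imread(f"pics/{n}6.png")[y:y+h,x:x+w]
    cv2.imwrite(f"pics/{n}6c.png",cv2.resize(i,None,fx=4,fy=4,interpolation=cv2.INTER_CUBIC))
    a=load(f"{n}0.npz")["image"].astype(int);b=cv2.imread(f"pics/{n}6.png").astype(int)
    cv2.imwrite(f"pics/{n}6d.png",np.clip(abs(a-b)*2,0,255).astype(np.uint8))
print(current_clock(),current_position(),current_force())
E
python3 -c "
import cv2,numpy as np
a=cv2.imread('pics/scene6c.png');b=cv2.imread('pics/top6c.png');cv2.imwrite('pics/both6.png',cv2.resize(np.vstack([a[:, :],b]),None,fx=.5,fy=.5))"
```

```text
False 11.1667
14.875 [ 0.30021998 -0.44981659  0.30003921] [-0.00909781 -0.40511489  0.57745364]
```

View pics/scene6c.png

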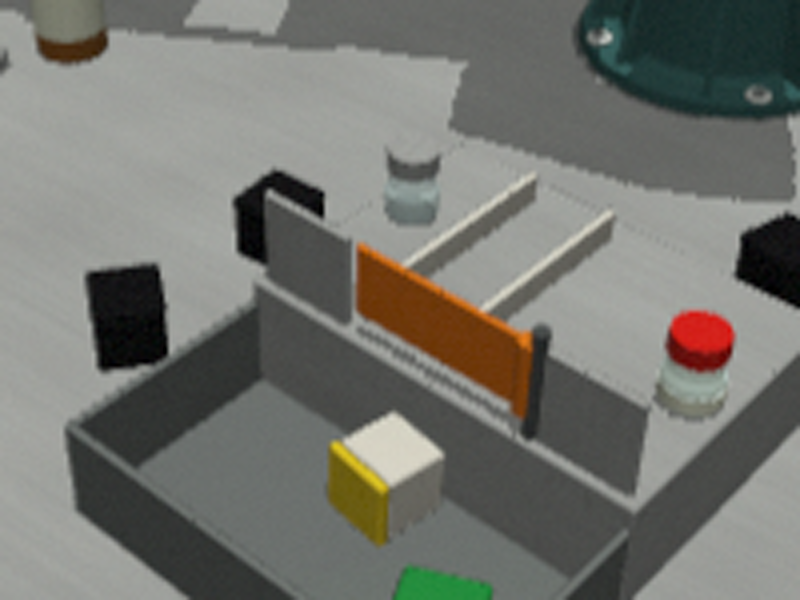

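View pics/top6.png

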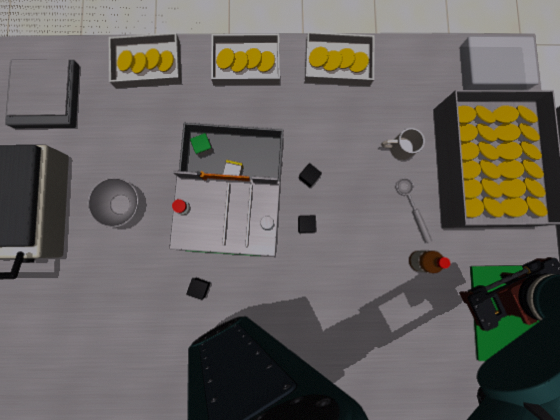

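View pics/top6d.png

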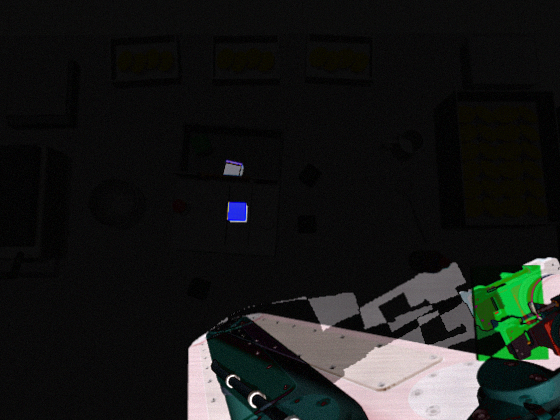

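View pics/scene6d.png

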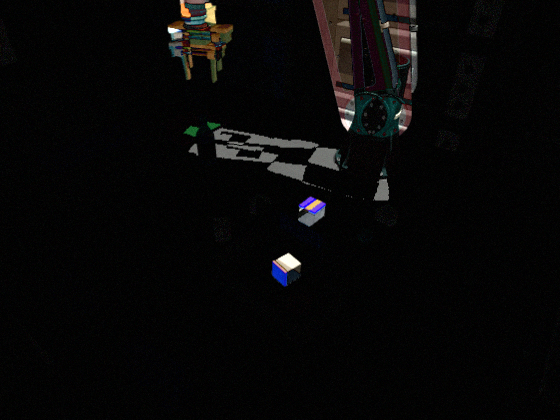

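The tub lies in the well at scene (286,268). The flap is shut, and the difference images show that nothing else moved except the arm and its shadow.

```bash
python3 -c "
from bench import *
close_job();print(current_clock())"
```

```text
the job is handed in; nothing more can be done
the job is handed in; nothing more can be done
```

The yellow-lidded tub is in the drop well and the flap has swung shut. I handed the job in; the last clock reading before that was about 14.9 s of the 35 s allowed.

- **What I did:** I set the open gripper diagonally, with the front finger on the flap and the rear finger low behind the tub, and pushed straight along the lane. The flap opened ahead of the tub, and the tub tipped over the edge. I then backed out along the same line so the flap closed against the finger, and moved the arm clear.
- **Last checks:** The before and after pictures from both cameras show only the tub, the arm and its shadow changed. The jars, bottle, bowl, mug, spoon and look-alikes stand where they stood. The tub lies on its side in the well. Where I read the force, it changed by under 10 N.
- **Disagreements:** The two cameras placed the station up to about 5 mm apart, so I used the combined fit. The arm lagged its target by up to 6 mm under the flap's spring, and the tub may have turned slightly as it left the rails. None of this affected the result.

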